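# Start the resin cure on the fly-tying bench

## Task

The flies on the curing station's turntable are ready to be cured: with your fingertips, first switch the station on by pressing the raised end of the wide rocker down, then start the turntable with the narrow rocker in the same way, then push the middle one of the three time keys all the way in so that it stays in, and last press the round start button fully down and let it spring back. Work no other control, leave the turntable, the spool, the tin and the tools on and around the station where they are, and pick nothing up.

Things in the scene. Friction and masses are not known exactly. Their poses are not given: they have to be found in the camera images.
- station: Bench curing station, fixed: white housing 200 mm deep (its x) by 380 mm wide (its y), flat top (deck) 60 mm above the table. Origin: centre of its underside; +x points to its rear. Turntable on its left (+y), aluminium control panel on its right (y -187 to -3 mm): two rockers in the rear row, three time keys in the middle row, the round start button in front
- lamp_head (a point): Middle of the underside of the lamp head over the turntable, at station x 0, y +108 mm, 190 mm above the table. The head is 110 by 52 mm (x by y), 35 mm high, held by an arm from a column at the rear left corner. An upright amber guard stands at station x -90, y +60 to +176 mm, up to 118 mm above the table
- power_rocker (a joint): Wide rocker, 36 mm long (station x) by 32 mm, pivot at station x +45, y -145 mm, 63.5 mm above the table. rad: 0 = off as found (front half level, rear half, with a white dot, standing up), 0.36 = on (rear half level, 3.5 mm above the deck, front half up). About 3 N at the rear end moves it; it stays where it is left. A finger lying over the front half too would block it
- power_rocker_end (a point): Middle of the top rear edge of the wide rocker, the raised end to press: 17 mm behind the pivot and 70 mm above the table when off, 18 mm behind it and 63.5 mm above the table when on
- turntable_rocker (a joint): Narrow rocker, 36 mm long and 18 mm wide, at station x +45, y -50 mm; otherwise like the wide one (rad, 0 off, 0.36 on)
- turntable_rocker_end (a point): Middle of the top rear edge of the narrow rocker, the raised end to press; 70 mm above the table when off, 63.5 mm when on
- key_one (a joint): Right-hand time key (one dot in front of it) at station x -10, y -145 mm, cap 17 by 23 mm (x by y). m pressed: 0 out, 0.006 fully in. Not to be pressed
- key_two (a joint): Middle time key (two dots), the one to press, at station x -10, y -97.5 mm, same cap; the keys are 47.5 mm apart. m pressed: 0 out (top 10 mm above the deck), 0.006 fully in (top 4 mm above the deck). It yields at about 3 N and stays where it is pushed
- key_two_top (a point): Centre of the top of the middle time key, 70 mm above the table when out
- key_three (a joint): Left-hand time key (three dots) at station x -10, y -50 mm, same cap. m pressed. Not to be pressed
- start_button (a joint): Round start button, 34 mm across, at station x -64, y -50 mm. m pressed: 0 out (top 12 mm above the deck), 0.006 fully down. Sprung: 1.2 N to start moving it, about 5 N fully down, returns when released
- start_button_top (a point): Centre of the top of the start button, 72 mm above the table when out
- fly (a point): One of the six small flies stuck in the cork of the turntable (black disc of 132 mm with a cork top, 78 mm above the table, centre at station x 0, y +105 mm), 44 mm from its centre; its top about 18 mm above the cork. The turntable turns at a light push and starts at different angles
- spool: Loose thread spool standing on the panel, 26 mm across, 30 mm tall; origin at the centre of its underside. Stands in front of the right-hand keys or between the rockers
- wax_tin: Loose round metal tin on the panel, 29 mm across, 20 mm tall; origin at the centre of its underside. Stands between the rockers or in front of the right-hand keys
- hair_stacker: Loose brass hair stacker standing on the table in front of the station, 34 mm across, 72 mm tall; origin at its underside
- cement: Loose amber jar with a black cap standing on the table in front of the station, 36 mm across, 60 mm tall; origin at its underside
- scissors: Loose steel scissors lying on the table to the right of the station, about 105 by 46 mm, 6 mm high; origin under the pivot
- bobbin: Loose wire thread bobbin holder with a spool lying on the table to the right of the station, about 140 mm long, 27 mm high; origin under its brass collar
- hackle_pliers: Loose wire hackle pliers lying on the table in front of the station, about 90 by 30 mm, 4 mm high; origin under the middle

How it is judged:
On the way, in this order (a step that is already met when the one before it is completed fails the run):
1. the wide power rocker is switched on (value of joint power_rocker above 0.3 rad), for 0.1 s.
2. the narrow turntable rocker is switched on (value of joint turntable_rocker above 0.3 rad), for 0.1 s.
3. the middle time key is pushed in (value of joint key_two above 0.0048 m), for 0.1 s.
4. the start button is pressed down (value of joint start_button above 0.0048 m), for 0.1 s.
At the end, for the whole second after the job is handed in: Both rockers are on (past 0.30 of 0.36 rad), the middle time key is in (more than 4.8 of 6 mm), the start button is back out (within 1 mm), the other two keys are out (pressed less than 2 mm), and the flies and every loose thing are within 15 mm of where they were (value of joint each of power_rocker, turntable_rocker above 0.3 rad and value of joint key_two above 0.0048 m and value of joint start_button below 0.001 m and value of joint each of key_one, key_three below 0.002 m and distance of each of fly, spool, wax_tin, hair_stacker, cement, scissors, bobbin, hackle_pliers from where it was at the start of the episode below 0.015 m); the robot touches nothing.
It fails at once if another time key is pushed in (2 mm or more) (value of joint any of key_one, key_three above 0.002 m).
It fails at once if a control is worked before its turn: turntable rocker before power, time key before both rockers, start button before rockers and time key ((value of joint turntable_rocker above 0.18 rad and value of joint power_rocker below 0.3 rad) or (value of joint key_two above 0.003 m and value of joint any of power_rocker, turntable_rocker below 0.3 rad) or (value of joint start_button above 0.003 m and (value of joint any of power_rocker, turntable_rocker below 0.3 rad or value of joint key_two below 0.0048 m))).
It fails at once if the turntable with the flies is turned or knocked (15 mm at the fly) (distance of fly from where it was at the start of the episode above 0.015 m).
It fails at once if a loose thing is lifted, carried or pushed away (15 mm), or a standing one tipped (0.3 rad) (distance of any of spool, wax_tin, hair_stacker, cement, scissors, bobbin, hackle_pliers from where it was at the start of the episode above 0.015 m or angle between any of spool, wax_tin, hair_stacker, cement's own z axis and vertical above 0.3 rad).
It also fails if it takes over 48 s, if anything falls off the work surface, if the arm or the gripper's body presses on something with over 40 N, if the wrist force passes 120 N, or if a joint passes its speed limit or range.

## Robot

A 7-joint arm with a two-finger parallel gripper is mounted at the origin on the work surface. World frame = base frame: x ahead of the robot, y to its left, z up, the work surface at z = 0. Lengths are in m, angles in rad, forces in N, time in s.
With the tool pointing down it reaches from about 0.425 to 0.925 m from the base axis. Payload 6.8 kg.
Tool frame: the origin (TCP) lies on the front face of the gripper's body, between the roots of the fingers; the fingertips stand 73 mm ahead of it and the grasp point (between the pads) lies 54 mm ahead of it; z points along the fingers, y is the line along which they close (so a half turn about z gives the same grasp; the last joint's range is limited). The gripper opens to 85 mm and grips with 20 to 120 N. Pads are 22 mm wide; open, the fingers measure 114 mm over their backs; the gripper's body (76 mm by 85 mm) begins 54 mm behind the grasp point. The pads swing forward as they close: fully open they stand 13 mm farther back than shut.
Start: joints at [-1.398, 0.477, 0.022, 1.555, -0.011, 1.109, -0.083], TCP at [0.187, 0.649, 0.304] pointing down, gripper open.
Joint ranges: [-2.96, 2.96], [-0.34, 2.1], [-1.41, 1.46], [0.24, 2.44], [-1.37, 4.51], [0.17, 1.92], [-2.96, 2.96]. Speed limits (rad/s): [2.39, 2.39, 3.14, 3.14, 3.14, 3.14, 3.14].

## Interface

Orientations are given as a unit quaternion [w, x, y, z].
In Python, from station import bot, optics gives the robot as it stands.
- The arm moves only by the tool drive_tool, never from a script. Its argument "deltas" is a list of rows, each an object with "gripper": the closure in counts, from 0 (fully open) to 255 (shut); "offset": the shift along the tool's x, y, z in units of 1000 mm (1.0 is 1000 mm), a list of three; "angular": the turn, a rotation vector about the tool's x, y, z in units of 45 degrees (1.0 is 45 degrees), a list of three. In form: [{"gripper": gripper, "offset": [dx, dy, dz], "angular": [rx, ry, rz]}, ...]. A call has 1 to 5 rows; each row is the pose to reach, as a shift and turn from the pose commanded when the call began, along the tool's axes at that moment; what a row does not reach only later rows make up. A row lasts 1/10 s, in which the tool goes at most 50 mm and 8.59 degrees, less where a joint would pass 70% of its speed; a pose out of reach is approached as far as the arm can. A call with a number of a shift or a turn outside -1 to 1 is refused whole. A call with a gripper value outside its range is refused whole. The fingers move at their own pace and stop on an object; "grip_force" is the grip in N (left out, the last holds). Time passes only in rows, so rows that repeat a pose let the fingers close. It gives the time, the measured TCP pose, the force, the opening and the grip force at its end, in the units of the state.
- bot.get_obs(): the state, without advancing time (a new reading comes with each control period).
- optics.read_camera(name): name is "scene" or "top" or "wrist"; returns the picture (420x560x3 uint8, blue, green, red); there is no depth.
- optics.camera_model(name): a dict with "fx", "fy", "cx", "cy" (pixels), "cam_to_world" (4x4, takes a point from camera to world coordinates). Camera axes: x right, y up, looking along -z (the intrinsics and any distortion apply to the point x, -y, -z); pixel columns grow to the right and rows downward; lengths in m; the calibration is good to about 2 mm. The wrist camera is an equidistant fisheye: a pixel r from the principal point sees the ray r / f radians off the axis. A picture is of the moment at which its call begins: read the wrist's pose just before it. camera_model takes no time and is no camera call; for the wrist camera it gives the pose at the moment of the call.
- bot.hand_in(): hands the job in; it is judged then, once.
The state is a dict: "t": time; "q": joint angles; "joint_vel": joint speeds; "joint_torque": joint torques, N m; "eef_pos": TCP position; "tool_rot": TCP orientation; "contact_force": force on the tool from outside, world axes, zero at the start; "torque": the same for the moment, N m; "gripper_width": opening from 0.0 (shut) to 1.0 (fully open); "grasp_force": force on a finger pad.
Only numpy, scipy, OpenCV 4.12 (cv2) and the standard library are available. Lean on these libraries where they do the work, as an engineer would, in place of code of your own. Each camera call takes 0.05 s, during which the arm holds its last target. There are 200 camera calls.

## Working session

There is one attempt and no reset: what is moved stays moved. The work goes in short steps, Python scripts to look and compute and a tool call to move; the robot and the scene stay as the last step left them, time stands still between calls to the robot, and variables do not carry over. Pictures are saved under pics/ and viewed, at most 10 in all, crops included, and the job is handed in when it is done.

Besides the shell and the picture viewer there is one more tool, called after "Call:" by a JSON object that holds its "fn" and its "kwargs", one argument or row to a line. drive_tool: Moves the arm, as the interface text tells. Its arguments: {"type":"object","properties":{"deltas":{"type":"array"},"grip_force":{"type":"number"}},"required":["deltas"]}

```bash
mkdir -p pics; ls
python3 - <<'E'
from station import bot, optics
import cv2,numpy as np
o=bot.get_obs(); print({k:np.round(v,3).tolist() for k,v in o.items()})
for n in ("scene","top"):
    cv2.imwrite(f"pics/{n}0.png",optics.read_camera(n)); m=optics.camera_model(n)
    print(n,[round(float(m[k]),1) for k in("fx","fy","cx","cy")],[k for k in m],np.round(m["cam_to_world"],3).tolist())
E
```

```text
pics
{'t': 0.0, 'q': [-1.398, 0.478, 0.022, 1.556, -0.011, 1.109, -0.083], 'joint_vel': [-0.0, -0.002, 0.001, -0.002, -0.001, 0.001, 0.001], 'joint_torque': [-0.001, -59.645, 1.607, -28.12, 0.012, 0.009, 0.0], 'eef_pos': [0.187, 0.648, 0.303], 'tool_rot': [-0.0, 0.14, 0.99, -0.001], 'contact_force': [0.224, -0.08, 0.463], 'torque': [0.032, 0.001, 0.009], 'grasp_force': 0.0, 'gripper_width': 0.996}
scene [385.5, 385.5, 283.1, 205.4] ['fx', 'fy', 'cx', 'cy', 'cam_to_world'] [[0.642, -0.601, 0.477, 0.889], [0.767, 0.5, -0.402, -0.253], [0.003, 0.624, 0.781, 0.686], [0.0, 0.0, 0.0, 1.0]]
top [506.6, 506.6, 281.8, 207.4] ['fx', 'fy', 'cx', 'cy', 'cam_to_world'] [[-0.026, 0.991, -0.133, 0.446], [-1.0, -0.027, -0.004, -0.003], [-0.008, 0.133, 0.991, 0.986], [0.0, 0.0, 0.0, 1.0]]
```

View pics/top0.png

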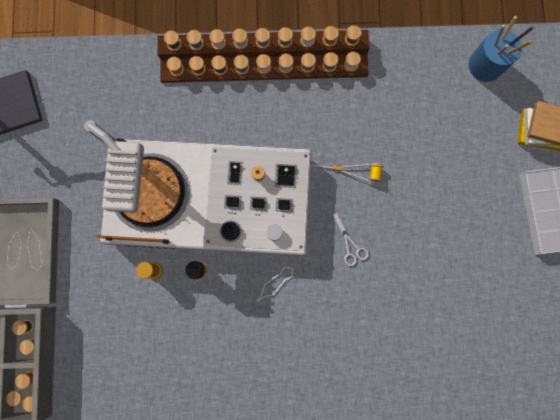

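View pics/scene0.png

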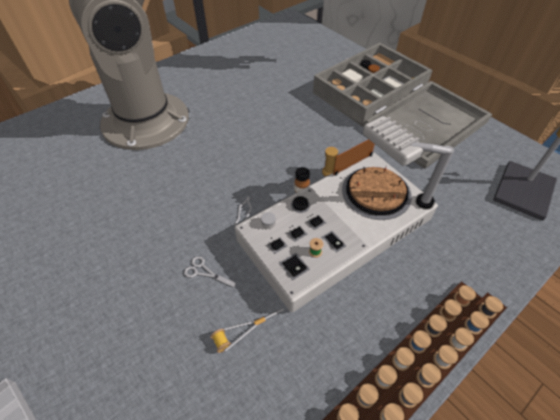

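The top view shows the narrow rocker at (235,173), the wide rocker at (286,175), the keys at (233,202), (258,204) and (285,205), and the start button at (230,231). The spool is between the rockers at (258,173) and the tin is in front of the right-hand keys at (274,232). The scene view agrees. Next I'll fit the station pose from the dark blobs.

```bash
cat > h.py <<'E'
import cv2,numpy as np
from station import bot, optics
def ray(n,px):
    m=optics.camera_model(n);T=np.array(m["cam_to_world"])
    d=T[:3,:3]@np.array([(px[0]-m["cx"])/m["fx"],-(px[1]-m["cy"])/m["fy"],-1]);return T[:3,3],d
def cast(n,px,z):
    c,d=ray(n,px);return c+d*(z-c[2])/d[2]
E
python3 - <<'E'
from h import *
S=dict(wide=(45,-145,66),narrow=(45,-50,66),k1=(-10,-145,69),k2=(-10,-97.5,69),k3=(-10,-50,69),start=(-64,-50,71))
A={'top':dict(narrow=(235,173),wide=(286,175),k3=(233,202),k2=(258,204),k1=(285,205),start=(230,231)),
'scene':dict(narrow=(334,241),wide=(294,266),k3=(316,221),k2=(297,233),k1=(277,244),start=(301,204))}
for n in A:
    im=cv2.imread(f"pics/{n}0.png");g=im.max(2)
    N,L,st,ce=cv2.connectedComponentsWithStats((g<70).astype(np.uint8))
    P=[];Q=[]
    for k,a in A[n].items():
        # nearest blob
        i=min([i for i in range(1,N) if 60<st[i,4]<900],key=lambda i:np.hypot(*(ce[i]-a)))
        # filled bbox contour centroid
        c=max(cv2.findContours((L==i).astype(np.uint8),0,2)[0],key=cv2.contourArea);c=cv2.convexHull(c);M=cv2.moments(c);p=(M['m10']/M['m00'],M['m01']/M['m00'])
        w=cast(n,p,S[k][2]/1000);print(n,k,np.round(p,1),st[i].tolist(),np.round(w,4))
        P.append(S[k][:2]);Q.append(w[:2])
    P=np.array(P)/1000;Q=np.array(Q);p0=P.mean(0);q0=Q.mean(0)
    U,s,V=np.linalg.svd((P-p0).T@(Q-q0));R=(U@V).T
    t=q0-R@p0;print(n,"yaw",np.arctan2(R[1,0],R[0,0]),"t",t,"res mm\n",np.round(1000*(Q-(P@R.T+t)),1))
im=cv2.imread("pics/top0.png");cv2.imwrite("pics/c.png",np.hstack([cv2.resize(im[140:260,200:315],None,fx=3.4,fy=3.4,interpolation=2),cv2.resize(cv2.imread("pics/scene0.png")[180:300,235:350],None,fx=3.4,fy=3.4,interpolation=2)]))
E
```

```text
top narrow [234.5 172.3] [230, 163, 10, 20, 163] [0.6379 0.0871 0.066 ]
top wide [285.6 175.1] [277, 165, 18, 21, 309] [ 0.6299 -0.0073  0.066 ]
top k3 [232.2 201.5] [226, 197, 13, 10, 121] [0.5828 0.0918 0.069 ]
top k2 [258.  203.1] [252, 198, 13, 11, 113] [0.5786 0.0446 0.069 ]
top k1 [283.9 204.5] [278, 200, 13, 10, 113] [ 0.5748 -0.0027  0.069 ]
top start [229.9 230.8] [221, 222, 19, 19, 288] [0.529  0.0964 0.071 ]
top yaw -0.08404593926961246 t [0.59705055 0.14088981] res mm
 [[ 0.2 -0.1]
 [ 0.2  0.1]
 [-0.  -0.1]
 [-0.3  0. ]
 [-0.1  0.1]
 [-0.1 -0. ]]
scene narrow [333.6 240.7] [325, 233, 18, 16, 146] [0.6395 0.0851 0.066 ]
scene wide [294.  265.4] [282, 254, 25, 23, 292] [ 0.6316 -0.0086  0.066 ]
scene k3 [315.6 221.3] [309, 216, 14, 11, 99] [0.5851 0.0883 0.069 ]
scene k2 [296.3 232.6] [290, 227, 14, 12, 101] [0.5812 0.0412 0.069 ]
scene k1 [276.5 244.3] [270, 239, 14, 11, 106] [ 0.5773 -0.0054  0.069 ]
scene start [299.9 203.2] [292, 196, 17, 15, 204] [0.5317 0.0939 0.071 ]
scene yaw -0.08023089903101514 t [0.59888895 0.13833077] res mm
 [[-0.2  0.2]
 [-0.5  1.2]
 [ 0.2 -1. ]
 [ 0.1 -0.8]
 [-0.  -0. ]
 [ 0.6  0.3]]
```

View pics/c.png

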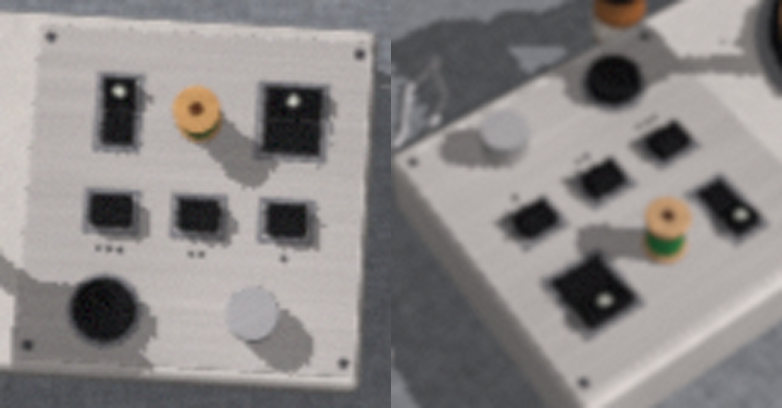

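The crop confirms the layout: white dots on the rear halves of both rockers, spool between them, tin in front of key one. I'm averaging the two fits to get the station at about (0.598, 0.1396) with yaw -0.082. I'll shut the gripper, align it and travel in front of the lamp.

Call:
{"fn": "drive_tool", "kwargs": {
  "deltas": [
    {"gripper": 255,"offset": [-0.03,-0.036,-0.01],"angular": [0,0,-0.1]},
    {"gripper": 255,"offset": [-0.06,-0.072,-0.02],"angular": [0,0,-0.2]},
    {"gripper": 255,"offset": [-0.09,-0.108,-0.02],"angular": [0,0,-0.2536]},
    {"gripper": 255,"offset": [-0.12,-0.144,-0.02],"angular": [0,0,-0.2536]},
    {"gripper": 255,"offset": [-0.15,-0.18,-0.02],"angular": [0,0,-0.2536]}
  ]
}}

```text
t: 0.6
eef_pos: [0.2818, 0.432, 0.3237]
tool_rot: [-0.0, 0.041, 0.999, -0.0]
contact_force: [0.2, 0.1, -0.1]
gripper_width: 0.146
grasp_force: 0.0
```

```bash
cat >> h.py <<'E'
from scipy.spatial.transform import Rotation as Ro
yaw=-0.082;t=np.array([.598,.1396]);Rs=np.array([[np.cos(yaw),-np.sin(yaw)],[np.sin(yaw),np.cos(yaw)]])
def st():
    o=bot.get_obs();R=Ro.from_quat(o["tool_rot"],scalar_first=True).as_matrix()
    tip=o["eef_pos"]+R[:,2]*.073
    s=Rs.T@(tip[:2]-t)
    print("t",round(float(o["t"]),2),"tip station mm",np.round(1000*s,1),"z",round(1000*tip[2],1),"F",np.round(o["contact_force"],1),"w",np.round(o["gripper_width"],2),"toolz",np.round(R[:,2],3),"yawerr",round(float(np.arctan2(R[1,1],R[0,1])-np.pi/2-yaw),4))
    return s,tip,R
E
python3 -c "
from h import *
st()"
```

```text
t 0.6 tip station mm [-339.1  265.5] z 250.7 F [ 0.2  0.1 -0.1] w 0.15 toolz [-0. -0. -1.] yawerr 0.0004
```

Call:
{"fn": "drive_tool", "kwargs": {
  "deltas": [
    {"gripper": 255,"offset": [-0.023,-0.036,0]},
    {"gripper": 255,"offset": [-0.046,-0.073,0]},
    {"gripper": 255,"offset": [-0.069,-0.109,0]},
    {"gripper": 255,"offset": [-0.092,-0.146,0]},
    {"gripper": 255,"offset": [-0.115,-0.182,0]}
  ]
}}

```text
$.deltas[0]: bad value
```

Call:
{"fn": "drive_tool", "kwargs": {
  "deltas": [
    {"gripper": 255,"offset": [-0.023,-0.036,0],"angular": [0,0,0]},
    {"gripper": 255,"offset": [-0.046,-0.073,0],"angular": [0,0,0]},
    {"gripper": 255,"offset": [-0.069,-0.109,0],"angular": [0,0,0]},
    {"gripper": 255,"offset": [-0.092,-0.146,0],"angular": [0,0,0]},
    {"gripper": 255,"offset": [-0.115,-0.182,0],"angular": [0,0,0]}
  ]
}}

```text
t: 1.1
eef_pos: [0.3814, 0.2414, 0.3238]
tool_rot: [-0.0, 0.041, 0.999, 0.0]
contact_force: [1.4, -0.0, -0.6]
gripper_width: -0.001
grasp_force: 0.0
```

Call:
{"fn": "drive_tool", "kwargs": {
  "deltas": [
    {"gripper": 255,"offset": [-0.021,-0.036,0],"angular": [0,0,0]},
    {"gripper": 255,"offset": [-0.042,-0.073,0],"angular": [0,0,0]},
    {"gripper": 255,"offset": [-0.063,-0.109,0],"angular": [0,0,0]},
    {"gripper": 255,"offset": [-0.084,-0.146,0],"angular": [0,0,0]},
    {"gripper": 255,"offset": [-0.105,-0.182,0],"angular": [0,0,0]}
  ]
}}

```text
t: 1.6
eef_pos: [0.4711, 0.0515, 0.3238]
tool_rot: [-0.0, 0.041, 0.999, 0.0]
contact_force: [1.2, 0.3, -0.1]
gripper_width: 0.001
grasp_force: 0.0
```

```bash
python3 -c "
from h import *
st()"
```

```text
t 1.6 tip station mm [-119.3  -98.2] z 250.8 F [ 1.2  0.3 -0.1] w 0.0 toolz [-0.  0. -1.] yawerr 0.0003
```

Call:
{"fn": "drive_tool", "kwargs": {
  "deltas": [
    {"gripper": 255,"offset": [-0.046,-0.012,0.0],"angular": [0,0,0]},
    {"gripper": 255,"offset": [-0.092,-0.024,0.01],"angular": [0,0,0]},
    {"gripper": 255,"offset": [-0.138,-0.036,0.03],"angular": [0,0,0]},
    {"gripper": 255,"offset": [-0.175,-0.045,0.06],"angular": [0,0,0]},
    {"gripper": 255,"offset": [-0.184,-0.046,0.1],"angular": [0,0,0]}
  ]
}}

```text
t: 2.1
eef_pos: [0.6546, -0.0098, 0.2235]
tool_rot: [0.003, 0.042, 0.999, -0.001]
contact_force: [-0.5, 1.2, 0.2]
gripper_width: -0.002
grasp_force: 0.0
```

Call:
{"fn": "drive_tool", "kwargs": {
  "deltas": [
    {"gripper": 255,"offset": [0,0,0.03],"angular": [0,0,0]},
    {"gripper": 255,"offset": [0,0,0.05],"angular": [0,0,0]},
    {"gripper": 255,"offset": [0,0,0.05],"angular": [0,0,0]}
  ]
}}

```text
t: 2.4
eef_pos: [0.6483, -0.0074, 0.1701]
tool_rot: [-0.004, 0.041, 0.999, -0.0]
contact_force: [0.0, 0.2, 0.2]
gripper_width: 0.002
grasp_force: 0.0
```

```bash
python3 -c "
from h import *
cv2.imwrite('pics/s1.png',cv2.resize(optics.read_camera('scene')[150:330,180:420],None,fx=3,fy=3))
st()"
```

```text
t 2.45 tip station mm [  63.1 -142.4] z 99.4 F [ 0.3 -0.4 -0.5] w -0.0 toolz [-0.004 -0.    -1.   ] yawerr 0.0003
```

View pics/s1.png

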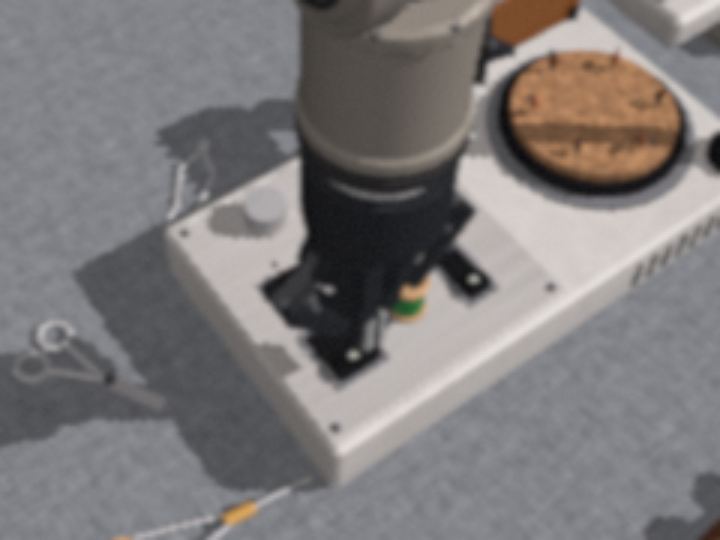

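The shut tips are about 30 mm above the wide rocker's raised end and clear of the spool. Pressing.

Call:
{"fn": "drive_tool", "kwargs": {
  "deltas": [
    {"gripper": 255,"offset": [-0.003,-0.002,0.012],"angular": [0,0,0]},
    {"gripper": 255,"offset": [-0.003,-0.002,0.022],"angular": [0,0,0]},
    {"gripper": 255,"offset": [-0.003,-0.002,0.026],"angular": [0,0,0]},
    {"gripper": 255,"offset": [-0.003,-0.002,0.026],"angular": [0,0,0]}
  ]
}}

```text
t: 2.85
eef_pos: [0.653, -0.0097, 0.1474]
tool_rot: [-0.0, 0.041, 0.999, 0.0]
contact_force: [0.2, 0.8, -0.4]
gripper_width: 0.001
grasp_force: 0.0
```

```bash
python3 -c "
from h import *
st()"
```

```text
t 2.85 tip station mm [  67.  -144.3] z 74.4 F [ 0.2  0.8 -0.4] w 0.0 toolz [-0.001  0.    -1.   ] yawerr 0.0004
```

Call:
{"fn": "drive_tool", "kwargs": {
  "deltas": [
    {"gripper": 255,"offset": [0.002,-0.001,0.003],"angular": [0,0,0]},
    {"gripper": 255,"offset": [0.002,-0.001,0.006],"angular": [0,0,0]},
    {"gripper": 255,"offset": [0.002,-0.001,0.009],"angular": [0,0,0]},
    {"gripper": 255,"offset": [0.002,-0.001,0.0115],"angular": [0,0,0]},
    {"gripper": 255,"offset": [0.002,-0.001,0.0115],"angular": [0,0,0]}
  ]
}}

```text
t: 3.35
eef_pos: [0.6519, -0.0108, 0.1366]
tool_rot: [0.001, 0.041, 0.999, -0.0]
contact_force: [1.6, 0.1, 2.3]
gripper_width: -0.003
grasp_force: 1.1
```

```bash
python3 -c "
from h import *
st()"
```

```text
t 3.35 tip station mm [  66.2 -145.4] z 63.6 F [1.6 0.1 2.3] w -0.0 toolz [ 0.002 -0.    -1.   ] yawerr 0.0002
```

Call:
{"fn": "drive_tool", "kwargs": {
  "deltas": [
    {"gripper": 255,"offset": [0,0,0.0008],"angular": [0,0,0]},
    {"gripper": 255,"offset": [0,0,0.0015],"angular": [0,0,0]},
    {"gripper": 255,"offset": [0,0,0.0015],"angular": [0,0,0]}
  ]
}}

```text
t: 3.65
eef_pos: [0.652, -0.0108, 0.1361]
tool_rot: [0.001, 0.041, 0.999, 0.0]
contact_force: [0.7, 0.6, 9.1]
gripper_width: 0.007
grasp_force: 4.7
```

```bash
python3 -c "
from h import *
st()"
```

```text
t 3.65 tip station mm [  66.2 -145.4] z 63.1 F [0.7 0.6 9.1] w 0.01 toolz [ 0.002  0.    -1.   ] yawerr 0.0002
```

The force rises to 9 N at a hard stop, at the expected height. Lifting over the spool to the narrow rocker.

Call:
{"fn": "drive_tool", "kwargs": {
  "deltas": [
    {"gripper": 255,"offset": [0,0,-0.03],"angular": [0,0,0]},
    {"gripper": 255,"offset": [0,0,-0.06],"angular": [0,0,0]},
    {"gripper": 255,"offset": [0,0.03,-0.06],"angular": [0,0,0]},
    {"gripper": 255,"offset": [0,0.065,-0.06],"angular": [0,0,0]},
    {"gripper": 255,"offset": [0,0.095,-0.06],"angular": [0,0,0]}
  ]
}}

```text
t: 4.15
eef_pos: [0.6582, 0.086, 0.1945]
tool_rot: [-0.001, 0.041, 0.999, 0.0]
contact_force: [-0.1, 1.1, -0.3]
gripper_width: 0.002
grasp_force: 0.0
```

Call:
{"fn": "drive_tool", "kwargs": {
  "deltas": [
    {"gripper": 255,"offset": [0,0,0.0],"angular": [0,0,0]},
    {"gripper": 255,"offset": [0,0,0.015],"angular": [0,0,0]},
    {"gripper": 255,"offset": [0,0,0.03],"angular": [0,0,0]},
    {"gripper": 255,"offset": [0,0,0.04],"angular": [0,0,0]},
    {"gripper": 255,"offset": [0,0,0.04],"angular": [0,0,0]}
  ]
}}

```text
t: 4.65
eef_pos: [0.6575, 0.0827, 0.1521]
tool_rot: [-0.002, 0.042, 0.999, -0.001]
contact_force: [-0.0, 0.5, 0.9]
gripper_width: -0.005
grasp_force: 0.0
```

```bash
python3 -c "
from h import *
cv2.imwrite('pics/s2.png',cv2.resize(optics.read_camera('scene')[150:330,180:420],None,fx=3,fy=3))
st()"
```

```text
t 4.7 tip station mm [ 64.4 -51.7] z 80.3 F [-0.4 -0.5  1.2] w 0.0 toolz [-0.003 -0.001 -1.   ] yawerr -0.0012
```

View pics/s2.png

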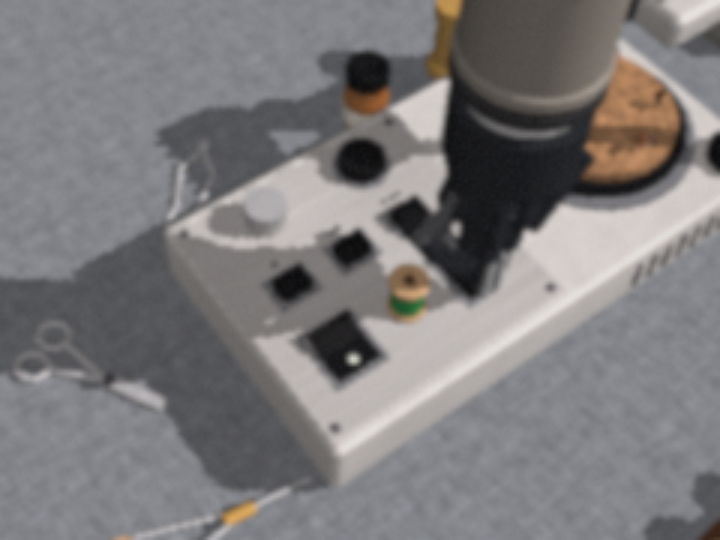

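The wide rocker's dot end now sits low, and the spool and tin are unmoved. The tips are over the narrow rocker's rear end.

Call:
{"fn": "drive_tool", "kwargs": {
  "deltas": [
    {"gripper": 255,"offset": [-0.001,0.001,0.005],"angular": [0,0,0]},
    {"gripper": 255,"offset": [-0.001,0.001,0.009],"angular": [0,0,0]},
    {"gripper": 255,"offset": [-0.001,0.001,0.012],"angular": [0,0,0]},
    {"gripper": 255,"offset": [-0.001,0.001,0.015],"angular": [0,0,0]},
    {"gripper": 255,"offset": [-0.001,0.001,0.017],"angular": [0,0,0]}
  ]
}}

```text
t: 5.2
eef_pos: [0.661, 0.085, 0.1385]
tool_rot: [0.001, 0.041, 0.999, 0.0]
contact_force: [1.5, -1.1, 3.5]
gripper_width: -0.003
grasp_force: 1.8
```

Call:
{"fn": "drive_tool", "kwargs": {
  "deltas": [
    {"gripper": 255,"offset": [0,0,0.001],"angular": [0,0,0]},
    {"gripper": 255,"offset": [0,0,0.001],"angular": [0,0,0]},
    {"gripper": 255,"offset": [0,0,0.001],"angular": [0,0,0]}
  ]
}}

```text
t: 5.5
eef_pos: [0.6606, 0.085, 0.1373]
tool_rot: [0.001, 0.041, 0.999, 0.0]
contact_force: [1.7, -0.3, 3.3]
gripper_width: -0.0
grasp_force: 1.5
```

```bash
python3 -c "
from h import *
st()"
```

```text
t 5.5 tip station mm [ 66.9 -49.2] z 64.3 F [ 1.7 -0.3  3.3] w -0.0 toolz [ 0.001  0.    -1.   ] yawerr 0.0004
```

Call:
{"fn": "drive_tool", "kwargs": {
  "deltas": [
    {"gripper": 255,"offset": [0,0,0.001],"angular": [0,0,0]},
    {"gripper": 255,"offset": [0,0,0.002],"angular": [0,0,0]},
    {"gripper": 255,"offset": [0,0,0.0023],"angular": [0,0,0]},
    {"gripper": 255,"offset": [0,0,0.0023],"angular": [0,0,0]}
  ]
}}

```text
t: 5.9
eef_pos: [0.6606, 0.085, 0.136]
tool_rot: [0.001, 0.041, 0.999, 0.0]
contact_force: [-0.4, 0.2, 11.9]
gripper_width: 0.004
grasp_force: 6.0
```

```bash
python3 -c "
from h import *
st()"
```

```text
t 5.9 tip station mm [ 67.  -49.2] z 63.0 F [-0.4  0.2 11.9] w 0.0 toolz [ 0.001  0.001 -1.   ] yawerr 0.0002
```

It reached a hard stop at the same height, 63.0 mm, with 12 N. Now lifting over to key two.

Call:
{"fn": "drive_tool", "kwargs": {
  "deltas": [
    {"gripper": 255,"offset": [0,0,-0.03],"angular": [0,0,0]},
    {"gripper": 255,"offset": [0,0,-0.06],"angular": [0,0,0]},
    {"gripper": 255,"offset": [0.035,-0.02,-0.06],"angular": [0,0,0]},
    {"gripper": 255,"offset": [0.065,-0.04,-0.06],"angular": [0,0,0]},
    {"gripper": 255,"offset": [0.076,-0.048,-0.06],"angular": [0,0,0]}
  ]
}}

```text
t: 6.4
eef_pos: [0.5761, 0.0414, 0.1935]
tool_rot: [-0.003, 0.042, 0.999, -0.0]
contact_force: [-0.3, -0.1, -0.8]
gripper_width: 0.003
grasp_force: 0.0
```

Call:
{"fn": "drive_tool", "kwargs": {
  "deltas": [
    {"gripper": 255,"offset": [0,0,0.01],"angular": [0,0,0]},
    {"gripper": 255,"offset": [0,0,0.025],"angular": [0,0,0]},
    {"gripper": 255,"offset": [0,0,0.04],"angular": [0,0,0]},
    {"gripper": 255,"offset": [0,0,0.044],"angular": [0,0,0]},
    {"gripper": 255,"offset": [0,0,0.044],"angular": [0,0,0]}
  ]
}}

```text
t: 6.9
eef_pos: [0.5801, 0.0437, 0.1488]
tool_rot: [-0.001, 0.041, 0.999, -0.0]
contact_force: [-0.5, 0.0, -0.2]
gripper_width: -0.004
grasp_force: 0.0
```

```bash
python3 -c "
from h import *
cv2.imwrite('pics/s3.png',cv2.resize(optics.read_camera('scene')[150:330,180:420],None,fx=3,fy=3))
st()"
```

```text
t 6.95 tip station mm [ -9.6 -97.2] z 76.7 F [ 0.5 -0.2  0.2] w 0.0 toolz [-0.001 -0.001 -1.   ] yawerr 0.0007
```

View pics/s3.png

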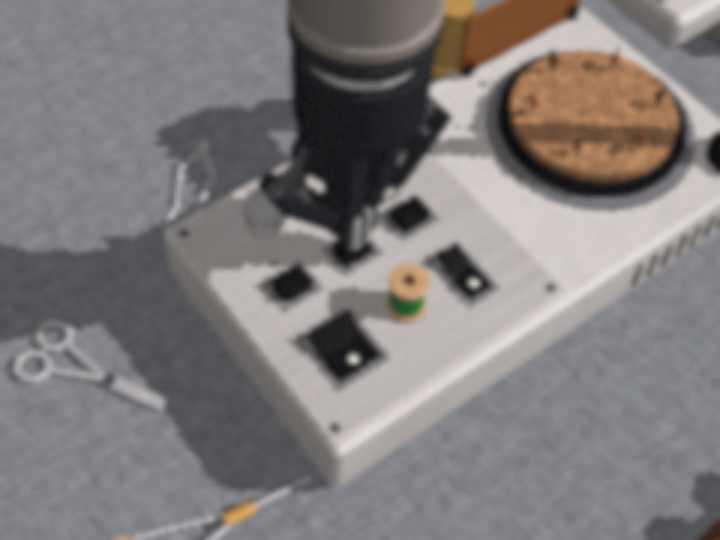

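Both rockers look switched, and the tips are right over the middle key. Pressing.

Call:
{"fn": "drive_tool", "kwargs": {
  "deltas": [
    {"gripper": 255,"offset": [0,0,0.004],"angular": [0,0,0]},
    {"gripper": 255,"offset": [0,0,0.007],"angular": [0,0,0]},
    {"gripper": 255,"offset": [0,0,0.01],"angular": [0,0,0]},
    {"gripper": 255,"offset": [0,0,0.0125],"angular": [0,0,0]},
    {"gripper": 255,"offset": [0,0,0.0135],"angular": [0,0,0]}
  ]
}}

```text
t: 7.45
eef_pos: [0.5807, 0.0434, 0.1372]
tool_rot: [0.0, 0.041, 0.999, 0.0]
contact_force: [-0.3, -0.0, 2.4]
gripper_width: 0.002
grasp_force: 1.4
```

Call:
{"fn": "drive_tool", "kwargs": {
  "deltas": [
    {"gripper": 255,"offset": [0,0,0.0008],"angular": [0,0,0]},
    {"gripper": 255,"offset": [0,0,0.0015],"angular": [0,0,0]},
    {"gripper": 255,"offset": [0,0,0.0015],"angular": [0,0,0]}
  ]
}}

```text
t: 7.75
eef_pos: [0.5808, 0.0434, 0.1367]
tool_rot: [0.0, 0.041, 0.999, 0.0]
contact_force: [-2.6, 0.1, 9.7]
gripper_width: -0.002
grasp_force: 5.4
```

```bash
python3 -c "
from h import *
st()"
```

```text
t 7.75 tip station mm [ -9.2 -97.2] z 63.7 F [-2.6  0.1  9.7] w -0.0 toolz [ 0.001  0.001 -1.   ] yawerr 0.0003
```

The middle key is fully in, with a hard stop at 63.7 mm. Now the start button.

Call:
{"fn": "drive_tool", "kwargs": {
  "deltas": [
    {"gripper": 255,"offset": [0,0,-0.025],"angular": [0,0,0]},
    {"gripper": 255,"offset": [0,0,-0.045],"angular": [0,0,0]},
    {"gripper": 255,"offset": [0.025,0.02,-0.045],"angular": [0,0,0]},
    {"gripper": 255,"offset": [0.045,0.04,-0.045],"angular": [0,0,0]},
    {"gripper": 255,"offset": [0.055,0.047,-0.045],"angular": [0,0,0]}
  ]
}}

```text
t: 8.25
eef_pos: [0.5277, 0.0969, 0.1803]
tool_rot: [-0.001, 0.039, 0.999, 0.0]
contact_force: [0.4, 0.1, 0.2]
gripper_width: 0.003
grasp_force: 0.0
```

Call:
{"fn": "drive_tool", "kwargs": {
  "deltas": [
    {"gripper": 255,"offset": [0,0,0.005],"angular": [0,0,0]},
    {"gripper": 255,"offset": [0,0,0.015],"angular": [0,0,0]},
    {"gripper": 255,"offset": [0,0,0.025],"angular": [0,0,0]},
    {"gripper": 255,"offset": [0,0,0.028],"angular": [0,0,0]},
    {"gripper": 255,"offset": [0,0,0.028],"angular": [0,0,0]}
  ]
}}

```text
t: 8.75
eef_pos: [0.5294, 0.0937, 0.1515]
tool_rot: [-0.001, 0.041, 0.999, -0.001]
contact_force: [0.3, -0.6, 0.9]
gripper_width: 0.001
grasp_force: 0.0
```

```bash
python3 -c "
from h import *
cv2.imwrite('pics/s4.png',cv2.resize(optics.read_camera('scene')[150:330,180:420],None,fx=3,fy=3))
st()"
```

```text
t 8.8 tip station mm [-64.5 -51.2] z 79.0 F [-0.2  0.3 -0.7] w -0.0 toolz [-0.001 -0.001 -1.   ] yawerr -0.0008
```

View pics/s4.png

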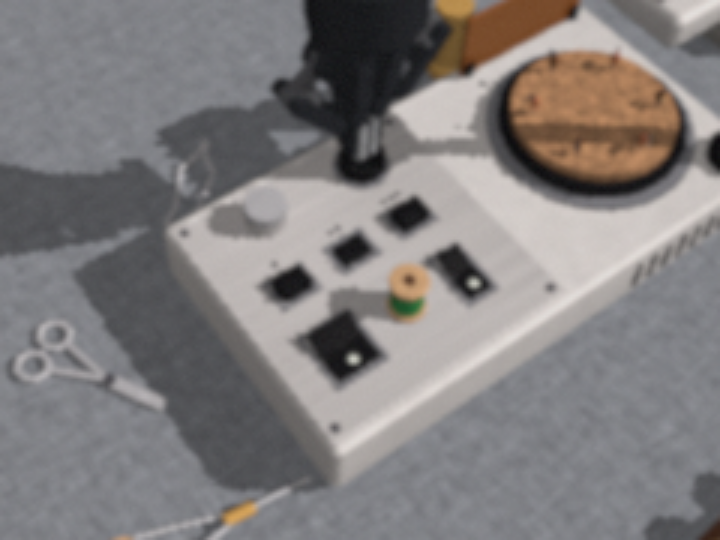

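The middle key sits lower than its neighbours, and the tips are over the button. Pressing from 79 to 66 mm and a little beyond.

Call:
{"fn": "drive_tool", "kwargs": {
  "deltas": [
    {"gripper": 255,"offset": [0,0.001,0.004],"angular": [0,0,0]},
    {"gripper": 255,"offset": [0,0.001,0.008],"angular": [0,0,0]},
    {"gripper": 255,"offset": [0,0.001,0.011],"angular": [0,0,0]},
    {"gripper": 255,"offset": [0,0.001,0.0135],"angular": [0,0,0]},
    {"gripper": 255,"offset": [0,0.001,0.0145],"angular": [0,0,0]}
  ]
}}

```text
t: 9.3
eef_pos: [0.5299, 0.0958, 0.1385]
tool_rot: [0.0, 0.041, 0.999, 0.0]
contact_force: [-2.5, 0.1, 15.2]
gripper_width: -0.002
grasp_force: 7.3
```

Call:
{"fn": "drive_tool", "kwargs": {
  "deltas": [
    {"gripper": 255,"offset": [0,0,0.001],"angular": [0,0,0]},
    {"gripper": 255,"offset": [0,0,0.0015],"angular": [0,0,0]},
    {"gripper": 255,"offset": [0,0,0.0015],"angular": [0,0,0]}
  ]
}}

```text
t: 9.6
eef_pos: [0.5299, 0.0958, 0.1384]
tool_rot: [0.0, 0.041, 0.999, 0.001]
contact_force: [-5.7, -0.0, 20.3]
gripper_width: 0.0
grasp_force: 10.5
```

```bash
python3 -c "
from h import *
st()"
```

```text
t 9.6 tip station mm [-64.2 -49.2] z 65.4 F [-5.7 -0.  20.3] w 0.0 toolz [ 0.001  0.001 -1.   ] yawerr 0.0001
```

The button is fully down. Retreating straight up, then forward toward the robot a bit for a clear view.

Call:
{"fn": "drive_tool", "kwargs": {
  "deltas": [
    {"gripper": 255,"offset": [0,0,-0.03],"angular": [0,0,0]},
    {"gripper": 255,"offset": [0,0,-0.07],"angular": [0,0,0]},
    {"gripper": 255,"offset": [0,0,-0.11],"angular": [0,0,0]},
    {"gripper": 255,"offset": [0,0,-0.15],"angular": [0,0,0]},
    {"gripper": 255,"offset": [0.02,0,-0.16],"angular": [0,0,0]}
  ]
}}

```text
t: 10.1
eef_pos: [0.5127, 0.0973, 0.301]
tool_rot: [0.004, 0.041, 0.999, 0.001]
contact_force: [0.4, 0.8, -0.2]
gripper_width: -0.001
grasp_force: 0.0
```

Call:
{"fn": "drive_tool", "kwargs": {
  "deltas": [
    {"gripper": 255,"offset": [0.03,0,0],"angular": [0,0,0]},
    {"gripper": 255,"offset": [0.03,0,0],"angular": [0,0,0]},
    {"gripper": 255,"offset": [0.03,0,0],"angular": [0,0,0]}
  ]
}}

```text
t: 10.4
eef_pos: [0.4793, 0.0999, 0.2966]
tool_rot: [-0.0, 0.04, 0.999, 0.0]
contact_force: [0.4, 0.3, -0.8]
gripper_width: -0.0
grasp_force: 0.0
```

```bash
python3 -c "
from h import *
a=optics.read_camera('scene');b=cv2.imread('pics/scene0.png')
cv2.imwrite('pics/s5.png',np.hstack([cv2.resize(i[175:300,225:350],(400,400),interpolation=2) for i in (b,a)]))
st()"
```

```text
t 10.45 tip station mm [-114.4  -49.3] z 223.6 F [-0.1 -0.4  0.1] w -0.0 toolz [ 0.  0. -1.] yawerr 0.0006
```

View pics/s5.png

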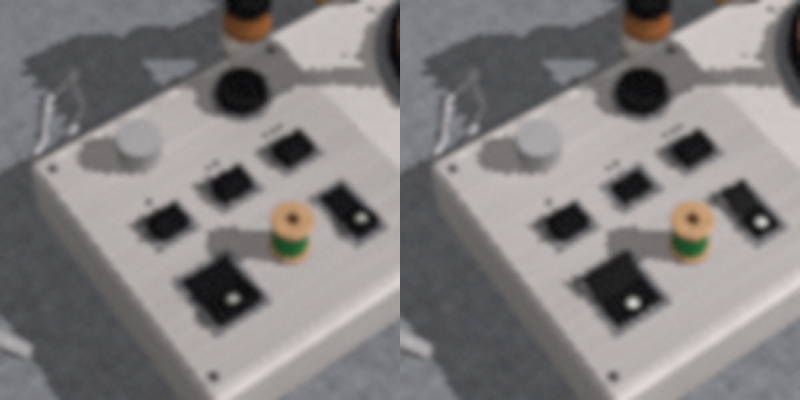

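Compared before and after, both rockers have flipped, only the middle key is lower, the button is back out and nothing loose has moved.

```bash
python3 -c "
from station import bot
print(bot.hand_in())"
```

```text
the job is handed in; nothing more can be done
None
```

The job is handed in (no verdict came back): both rockers are on, the middle key is in, and the start button was pressed and sprang back, with nothing loose seen to move in the last pictures and about 10.5 s used.

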